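# Load the thread stands from the stack of spools

### The job

Get the bench ready for stitching: take the stack of thread spools apart and put every spool on the thread stand of its own colour, upright with the spindle up through its core and sitting right down on the felt. Do not let any spool fall over on the way.

Things in the scene. Friction and masses are not known exactly. Their poses are not given: they have to be found in the camera images.
- spool_black: Spool of black sewing thread (large; at first in the lower row): a plain tube of wound thread, 66 mm in diameter, 60 mm tall, with a brown core and a 24 mm bore right through, about 160 g. Origin: centre of its lower end; z up along its axis. The large ones stand in one straight row, centres 84 mm apart, in any order, on a 3 mm mat, the row within 20 degrees of crosswise to the robot.
- spool_red: Spool of red sewing thread (large; at first in the lower row): a plain tube of wound thread, 66 mm in diameter, 60 mm tall, with a brown core and a 24 mm bore right through, about 160 g. Origin: centre of its lower end; z up along its axis.
- spool_white: Spool of white sewing thread (large; at first in the lower row): a plain tube of wound thread, 66 mm in diameter, 60 mm tall, with a brown core and a 24 mm bore right through, about 160 g. Origin: centre of its lower end; z up along its axis.
- spool_blue: Spool of blue sewing thread (small; at first in the upper row, over the 18 mm gap between two large spools): a plain tube of wound thread, 48 mm in diameter, 48 mm tall, with a brown core and a 24 mm bore right through, about 70 g. Origin: centre of its lower end; z up along its axis. Either small spool may be over either gap. The wall's long sides are free for the fingers.
- spool_yellow: Spool of yellow sewing thread (small; at first in the upper row, over the 18 mm gap between two large spools): a plain tube of wound thread, 48 mm in diameter, 48 mm tall, with a brown core and a 24 mm bore right through, about 70 g. Origin: centre of its lower end; z up along its axis.
- stand_black: Thread stand for black thread: fixed round base, 90 mm in diameter, enamelled black; on it a grey felt pad 60 mm in diameter, whose top, where a spool rests, is 12 mm above the table, and in the centre an upright 6 mm steel spindle, whose tip is 85 mm above the table. Origin: centre of the underside of the base, at table height; z points up.
- stand_red: Thread stand for red thread: fixed round base, 90 mm in diameter, enamelled red; on it a grey felt pad 60 mm in diameter, whose top, where a spool rests, is 12 mm above the table, and in the centre an upright 6 mm steel spindle, whose tip is 85 mm above the table. Origin: centre of the underside of the base, at table height; z points up.
- stand_white: Thread stand for white thread: fixed round base, 90 mm in diameter, enamelled white; on it a grey felt pad 60 mm in diameter, whose top, where a spool rests, is 12 mm above the table, and in the centre an upright 6 mm steel spindle, whose tip is 85 mm above the table. Origin: centre of the underside of the base, at table height; z points up.
- stand_blue: Thread stand for blue thread: fixed round base, 90 mm in diameter, enamelled blue; on it a grey felt pad 60 mm in diameter, whose top, where a spool rests, is 12 mm above the table, and in the centre an upright 6 mm steel spindle, whose tip is 85 mm above the table. Origin: centre of the underside of the base, at table height; z points up.
- stand_yellow: Thread stand for yellow thread: fixed round base, 90 mm in diameter, enamelled yellow; on it a grey felt pad 60 mm in diameter, whose top, where a spool rests, is 12 mm above the table, and in the centre an upright 6 mm steel spindle, whose tip is 85 mm above the table. Origin: centre of the underside of the base, at table height; z points up.
Things that resemble listed ones, but are neither listed nor needed, are in the scene too. What is shaped like the spool_yellow but green or pink is not meant.

How it is judged (in metres and radians):
At the end, for the whole second after the job is handed in: Every spool stands on the stand of its own colour: axis within 12 mm of the spindle (which must be in its core), lower end within 4 mm of the felt's height, within 0.12 rad of upright, at rest and released (horizontal distance between spool_black and stand_black below 0.012 m and z of spool_black in the frame of stand_black between 0.008 and 0.016 m and angle between each of spool_black, spool_red, spool_white, spool_blue, spool_yellow's own z axis and vertical below 0.12 rad and linear speed of each of spool_black, spool_red, spool_white, spool_blue, spool_yellow below 0.02 m/s and angular speed of each of spool_black, spool_red, spool_white, spool_blue, spool_yellow below 0.2 rad/s and horizontal distance between spool_red and stand_red below 0.012 m and z of spool_red in the frame of stand_red between 0.008 and 0.016 m and horizontal distance between spool_white and stand_white below 0.012 m and z of spool_white in the frame of stand_white between 0.008 and 0.016 m and horizontal distance between spool_blue and stand_blue below 0.012 m and z of spool_blue in the frame of stand_blue between 0.008 and 0.016 m and horizontal distance between spool_yellow and stand_yellow below 0.012 m and z of spool_yellow in the frame of stand_yellow between 0.008 and 0.016 m); the robot touches nothing.
It fails at once if a spool has fallen over (tilted by more than 0.9 rad) (angle between any of spool_black, spool_red, spool_white, spool_blue, spool_yellow's own z axis and vertical above 0.9 rad).
It also fails if it takes over 128 s, if anything falls off the work surface, if the arm or the gripper's body presses on something with over 40 N, if the wrist force passes 120 N, or if a joint passes its speed limit or range.

### The arm

A 6-joint arm with a two-finger parallel gripper is mounted at the origin on the work surface. World frame = base frame: x ahead of the robot, y to its left, z up, the work surface at z = 0. Lengths are in mm, angles in rad, forces in N, time in s.
With the tool pointing down it reaches from about 325 to 850 mm from the base axis. Payload 4.4 kg.
Tool frame: the origin (TCP) lies between the finger pads; the fingertips stand 19 mm ahead of it and the grasp point (between the pads) is the TCP (arm.nose_length is the distance from the TCP to the fingertips, in mm); z points along the fingers, y is the line along which they close (so a half turn about z gives the same grasp; the last joint's range is limited). The gripper opens to 94 mm and grips with 3 to 60 N. Pads are 16 mm wide; open, the fingers measure 119 mm over their backs; the gripper's body (75 mm by 177 mm) begins 78 mm behind the grasp point.
Start: joints at [0.969, 0.207, 1.542, -0, 1.393, -0.15], TCP at [251.046, 517.304, 224.447] pointing down, gripper open.
Joint ranges: [-2.73, 2.73], [-0.86, 2.22], [0.23, 2.46], [-1.11, 4.25], [0.08, 2.63], [-2.82, 2.82]. Speed limits (rad/s): [2.79, 2.79, 3.14, 3.14, 3.14, 3.14].

### API

Orientations are given as a 3x3 rotation matrix whose columns are the frame's x, y, z axes.
In Python, from rig import arm gives the robot as it stands. The module is installed in compiled form; this text tells all that it offers.
- The arm moves only by the tool send_rows, never from a script. Its argument "motion" is a list of rows, each a list of 6 numbers: the shift along the tool's x, y, z scaled (see below), then the turn, a rotation vector about the tool's x, y, z scaled (see below). In form: [[dx, dy, dz, ax, ay, az], ...]. A call has 1 to 10 rows; each row shifts and turns the commanded pose from where the row before left it, along the tool's axes as they then stand; what a row does not reach is not made up. The controller multiplies each number of a shift by 4 cm and each number of a turn by 0.15 rad. A row lasts 1/10 s, in which the tool goes at most 50 mm and 8.59 degrees, less where a joint would pass 70% of its speed; a pose out of reach is approached as far as the arm can. A call with a number of a shift or a turn outside -1 to 1 is refused whole. A call with a gripper value outside its range is refused whole. "grip" is the closure, from -1 (fully open) to 1 (shut), set as the call begins (left out, the last holds). The fingers move at their own pace and stop on an object; "newtons" is the grip in N (left out, the last holds). Time passes only in rows, so rows that do not move let the fingers close. It gives the time, the measured TCP pose, the force, the opening and the grip force at its end, in the units of the state.
- arm.state(): the state, without advancing time (a new reading comes with each control period).
- arm.capture(name): name is "scene" or "side" or "wrist"; returns a dict with "color" (480x640x3 uint8, blue, green, red), "range_z" (480x640 float32, mm along the optical axis (not along the pixel's ray), 0 where there is no reading), "mtx" (3x3 intrinsics, pixels), "cam_to_world" (4x4, takes a point from camera to world coordinates). Camera axes: x right, y down, z forward; pixel columns grow to the right and rows downward; lengths in mm; the calibration is good to about 2 mm. A picture is of the moment at which its call begins.
- arm.hand_in(): hands the job in; it is judged then, once.
Trained networks look in the newest picture that a camera, given by its name, has taken for a name from the list of things; names that differ only in an ending like _2 or _b are one class to them, and where a whole thing is asked for, a point or a joint stands for the part that bears it (a point fixed in the world has none). Each returns a list of dicts, best first, with "score" (0 to 1); they miss things now and then, are a little off and sometimes report something else, mostly with a low value. They report only what shows in the picture. A call takes as long as a camera call. They do not tell look-alikes from the thing itself.
- arm.boxes_of(name, camera): "bbox" ([centre column, centre row, width, height] in pixels, round what is visible of it).
- arm.masks_of(name, camera): "region" (480x640 bool, what is visible of it) and "bbox" ([centre column, centre row, width, height] in pixels, round what is visible of it).
- arm.spot_point(name, camera): "centre" ([column, row] in pixels: a listed point, or the origin of a listed thing).
The state is a dict: "t": time; "q": joint angles; "joint_velocities": joint speeds; "joint_efforts": joint torques, N m; "tcp_pos": TCP position; "eef_rot": TCP orientation; "contact_force": force on the tool from outside, world axes, zero at the start; "moment": the same for the moment, N m; "gripper_width": finger opening in mm; "grip_force": force on a finger pad.
Only numpy, scipy, OpenCV 4.12 (cv2) and the standard library are available. Lean on these libraries where they do the work, as an engineer would, in place of code of your own. Each camera call takes 0.05 s, during which the arm holds its last target. There are 200 camera calls.

## Working session

There is one attempt and no reset: what is moved stays moved. The work goes in short steps, Python scripts to look and compute and a tool call to move; the robot and the scene stay as the last step left them, time stands still between calls to the robot, and variables do not carry over. Pictures are saved under pics/ and viewed, at most 14 in all, crops included, and the job is handed in when it is done.

Besides the shell and the picture viewer there is one more tool, called after "Request:" by a JSON object that holds its "fn" and its "kwargs", one argument or row to a line. send_rows: Moves the arm, as the interface text tells. Its arguments: {"type":"object","properties":{"motion":{"type":"array"},"grip":{"type":"number"},"newtons":{"type":"number"}},"required":["motion"]}

```bash
mkdir -p pics; cat > h.py <<'E'
import numpy as np, cv2
from rig import arm
def world(c,uv,z=None):
    K,T=c["mtx"],c["cam_to_world"]
    u,v=uv; 
    ray=np.linalg.inv(K)@np.array([u,v,1.0])
    if z is None:
        d=c["range_z"][int(round(v)),int(round(u))]
        return T[:3,:3]@(ray*d)+T[:3,3]
    r=T[:3,:3]@ray; o=T[:3,3]
    return o+r*(z-o[2])/r[2]
def cloud(c):
    K,T=c["mtx"],c["cam_to_world"]
    v,u=np.mgrid[0:480,0:640]; d=c["range_z"]
    p=np.stack([(u-K[0,2])/K[0,0]*d,(v-K[1,2])/K[1,1]*d,d],-1)
    return p@T[:3,:3].T+T[:3,3]
names=["spool_black","spool_red","spool_white","spool_blue","spool_yellow","stand_black","stand_red","stand_white","stand_blue","stand_yellow"]
E
python3 - <<'E'
from h import *
np.set_printoptions(precision=1,suppress=True)
for cam in ["scene","side"]:
    c=arm.capture(cam); cv2.imwrite(f"pics/{cam}0.png",c["color"]); np.savez(f"{cam}0.npz",**c)
    P=cloud(c); print(cam,c["cam_to_world"][:3,3])
    for n in names:
        for m in arm.masks_of(n,cam)[:3]:
            r=m["region"]&(c["range_z"]>0); p=P[r]
            if len(p): 
                zt=np.percentile(p[:,2],98); t=p[p[:,2]>zt-5]
                print(n,round(m["score"],2),np.array(m["bbox"]),"ztop",round(zt,1),"topbox",t.min(0)[:2],t.max(0)[:2], "med",np.median(p,0))
s=arm.state(); print(s["t"],s["tcp_pos"],s["eef_rot"],s["gripper_width"])
E
```

```text
scene [1023.   782.4  729.1]
spool_black 0.81 [358.2 275.   27.7  37.6] ztop 67.3 topbox [442.4  81.4] [508.1 141.6] med [486.7 124.7  53.7]
spool_red 0.57 [317.4 233.9  21.9  39.8] ztop 68.6 topbox [443.2 -90. ] [489.2   4.5] med [479.6 -47.7  48.4]
spool_blue 0.88 [351.9 241.4  24.9  29.8] ztop 114.8 topbox [443.4  41.7] [491.2  91.2] med [476.1  78.6 101.9]
spool_blue 0.43 [359.3 274.   28.2  39.2] ztop 67.3 topbox [442.4  79.8] [508.1 141.6] med [487.  123.9  53.2]
spool_yellow 0.9 [263.1 217.3  21.1  30.7] ztop 52.7 topbox [ 504.7 -233.7] [ 550.9 -187. ] med [ 533.1 -197.8   37.4]
spool_yellow 0.77 [394.2 242.2  19.3  27.1] ztop 52.9 topbox [314.8  29.8] [360.5  77.8] med [345.1  63.3  37.4]
spool_yellow 0.69 [365.6 225.2  20.1  23.7] ztop 52.8 topbox [319.1 -64.9] [365.  -14.6] med [346.8 -25.3  41.4]
stand_black 0.96 [319.3 332.2  46.2  50.7] ztop 58.4 topbox [633.5 188.5] [639.4 195.3] med [639.1 196.3  12.8]
stand_red 0.74 [261.  292.4  41.3  29.9] ztop 41.6 topbox [663.3  12.6] [668.9  18.4] med [668.8  20.3  12.9]
stand_white 0.96 [445.9 352.4  51.1  57.6] ztop 59.3 topbox
[... 1756 characters left out ...]
 med [632.6 185.8  10.3]
stand_red 0.97 [356.6 228.4  37.9  39.3] ztop 62.6 topbox [664.2  11.4] [670.7  17.3] med [663.6  10.9  10.1]
stand_white 0.75 [215.6 188.1  31.6  35.1] ztop 65.1 topbox [474.6 361.8] [480.3 366.3] med [475.1 359.1  10.4]
stand_blue 0.74 [429.  388.   46.2  44.3] ztop 50.9 topbox [ 484.5 -365.4] [ 488.7 -359.6] med [ 483.7 -364.9   10.6]
stand_yellow 0.86 [415.8 283.6  39.2  37.9] ztop 60.4 topbox [ 646.6 -192.8] [ 651.2 -187.5] med [ 645.6 -192.2   10.3]
stand_yellow 0.5 [430.2 389.1  46.9  42.9] ztop 54.8 topbox [ 484.5 -365.4] [ 490.1 -359.5] med [ 484.3 -364.9   10.6]
1.1 [251.  517.3 224.4] [[-0.9  0.4 -0. ]
 [ 0.4  0.9  0. ]
 [ 0.  -0.  -1. ]] 94.11670810688918
```

```bash
python3 - <<'E'
from h import *
np.set_printoptions(precision=1,suppress=True)
C={k:dict(np.load(f"{k}0.npz")) for k in ["scene","side"]}
for k,(x,y,w,h) in {"scene":(200,150,320,240),"side":(180,160,320,240)}.items():
    cv2.imwrite(f"pics/{k}crop.png",cv2.resize(C[k]["color"][y:y+h,x:x+w],None,fx=2.5,fy=2.5,interpolation=cv2.INTER_CUBIC))
# top blobs per height band
for k,c in C.items():
    P=cloud(c)
    for lo,hi in [(44,56),(60,71),(106,118)]:
        m=((P[...,2]>lo)&(P[...,2]<hi)&(P[...,0]>280)&(P[...,0]<800)&(c["range_z"]>0)&(P[...,1]<420)).astype(np.uint8)
        n,l,st,ce=cv2.connectedComponentsWithStats(m)
        for i in range(1,n):
            if st[i,4]>60:
                p=P[l==i]; zm=np.percentile(p[:,2],60); s=p[abs(p[:,2]-zm)<2.5]
                print(k,lo,ce[i],"z",round(zm,1),"ctr",(s.min(0)+s.max(0))[:2]/2,"size",(s.max(0)-s.min(0))[:2],"bgr",np.median(c["color"][l==i],0))
    for n,xy in dict(black=(637,192),red=(667,15),white=(477,366),blue=(487,-362),yellow=(649,-189)).items():
        d=np.hypot(P[...,0]-xy[0],P[...,1]-xy[1]);
        sp=P[(d<12)&(P[...,2]>25)&(c["range_z"]>0)]
        base=P[(d<55)&(P[...,2]>4)&(P[...,2]<16)&(c["range_z"]>0)]
        bm=(d<43)&(d>33)&(P[...,2]>3)&(P[...,2]<14)
        print(k,n,"spindle",np.median(sp,0) if len(sp) else 0,len(sp),"z",np.percentile(sp[:,2],98) if len(sp) else 0,"base",(base.min(0)+base.max(0))/2,base.max(0)-base.min(0),"zmed",np.median(base[:,2]),"bgr",np.median(c["color"][bm],0))
E
```

```text
scene 44 [103.8  80.3] z 51.0 ctr [  538.8 -1530.3] size [514.9  40.4] bgr [ 50. 107. 135.]
scene 44 [212.7 149. ] z 51.2 ctr [ 473.1 -629. ] size [91.3 26.4] bgr [ 66.  92. 111.]
scene 44 [137.  179.8] z 52.5 ctr [ 729.4 -608. ] size [140.3 263. ] bgr [123.5 170.5 190. ]
scene 44 [102.8 162. ] z 52.7 ctr [ 778.1 -722.8] size [43.7 87.2] bgr [127. 173. 191.]
scene 44 [195.1 204.1] z 51.3 ctr [ 646.3 -355.8] size [61.5 41.5] bgr [55. 78. 98.]
scene 44 [264.  212.4] z 50.7 ctr [ 527.8 -210.3] size [46.3 46.7] bgr [ 81.  146.5  71. ]
scene 44 [365.6 219. ] z 50.7 ctr [342. -39.] size [45.9 48.8] bgr [ 79. 143.  70.]
scene 44 [317.2 236.3] z 51.4 ctr [479.3 -47. ] size [16.1 46.4] bgr [ 34.  35. 123.]
scene 44 [392.2 235.9] z 50.4 ctr [337.7  53.8] size [45.7 48. ] bgr [150.  137.5 213. ]
scene 44 [334.5 255.1] z 50.5 ctr [487.5  32.9] size [20.6 42. ] bgr [127. 144. 151.]
scene 44 [359.7 275.8] z 51.8 ctr [480.7 119.3] size [53.7 45.5] bgr [26. 31. 39.]
scene 44 [458.5 287.3] z 51.0 ctr [342.3 266. ] size [42.9 48.7] bgr [ 87. 112.  64.]
scene 44 [401.3 392.7] z 51.9 ctr [617.1 403.1] s
[... 3893 characters left out ...]
29989476619 base [636.4 188.    9.9] [89.5 93.9 11.8] zmed 10.197847774283275 bgr [27. 31. 33.]
side red spindle [666.2  13.6  58.5] 45 z 83.42144796490615 base [666.2  13.2   9.6] [89.  96.5 11.1] zmed 10.181070040587315 bgr [ 10.  10. 223.]
side white spindle [476.7 364.3  55. ] 41 z 82.87073186520142 base [477.3 363.7   9.8] [90.  87.7 11.5] zmed 10.143358228962597 bgr [223. 232. 228.]
side blue spindle [ 486.3 -362.9   56.4] 60 z 84.92522116264657 base [ 487.2 -362.4   10. ] [89.3 87.7 12. ] zmed 10.504331859570016 bgr [196.  77.  39.]
side yellow spindle [ 648.9 -190.4   57.4] 52 z 84.28701159972718 base [ 649.7 -190.    10. ] [88.7 87.6 11.9] zmed 10.28617782764627 bgr [ 10. 218. 232.]
```

View pics/scenecrop.png

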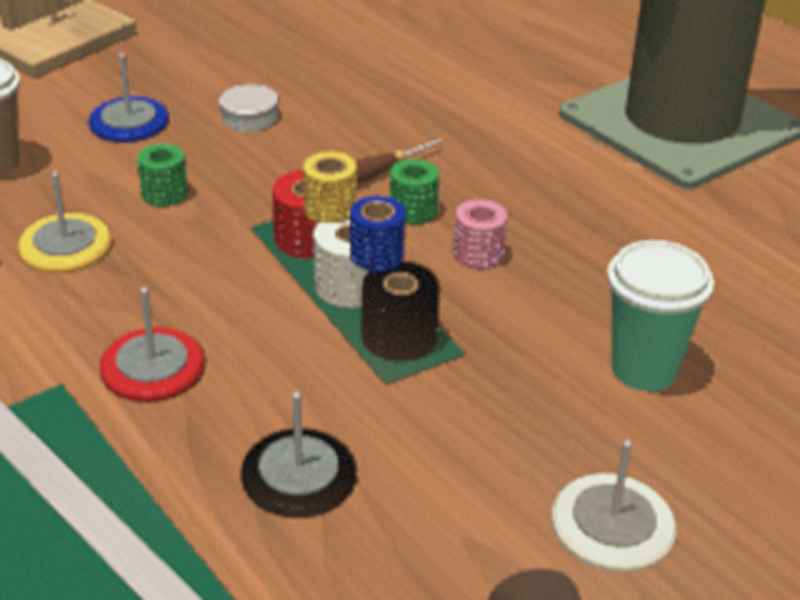

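View pics/sidecrop.png

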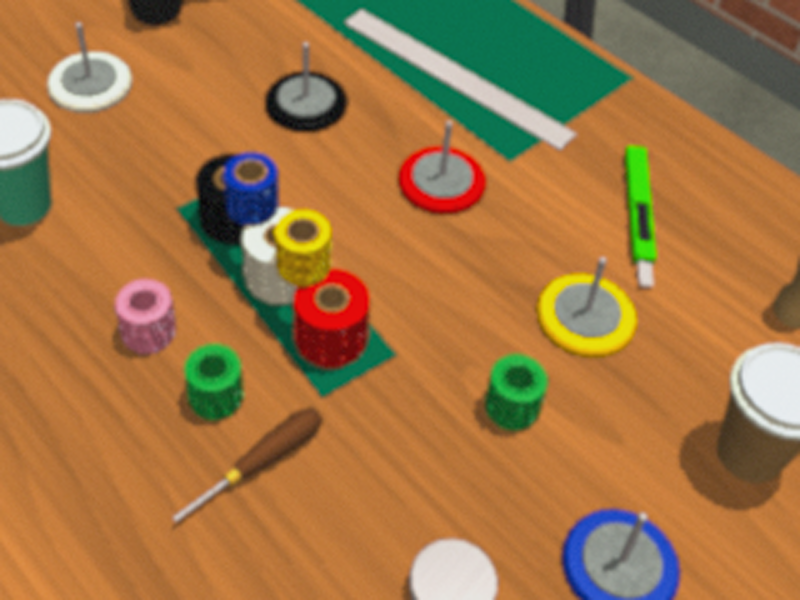

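In the scene picture, yellow (332,217) sits over the red/white gap and blue (351,235) over the white/black gap. The lower row is red, white, black. The look-alikes are green (264,212), green (365,219) and pink (392,236). All three stand on the table, so I rule them out. I'll hover above the row for a close wrist look.

Request:
{"fn": "send_rows", "kwargs": {
  "motion": [
    [0,0,-0.1,0,0,0.95],
    [0,0,-0.1,0,0,0.95],
    [0,0,-0.1,0,0,0.95],
    [0,0,-0.1,0,0,0.95],
    [0,0,-0.1,0,0,0.95],
    [0,0,-0.1,0,0,0.95],
    [0,0,-0.1,0,0,0.95],
    [0,0,-0.1,0,0,0.95],
    [0,0,0,0,0,0.5],
    [0,0,0,0,0,0]
  ],
  "grip": -1,
  "newtons": 20
}}

```text
t: 2.1
tcp_pos: [251.1, 517.4, 256.6]
eef_rot: [[0.096, 0.995, 0.0], [0.995, -0.096, 0.0], [0.0, 0.0, -1.0]]
contact_force: [0.2, 0.2, 0.1]
gripper_width: 94.0
grip_force: 0.0
```

Request:
{"fn": "send_rows", "kwargs": {
  "motion": [
    [-0.5,0.5,0,0,0,0],
    [-0.9,0.6,0,0,0,0],
    [-0.9,0.6,0,0,0,0],
    [-0.9,0.6,0,0,0,0],
    [-0.9,0.6,0,0,0,0],
    [-0.9,0.6,0,0,0,0],
    [-0.9,0.6,0,0,0,0],
    [-0.9,0.6,0,0,0,0],
    [-0.9,0.6,0,0,0,0],
    [-0.9,0.5,0,0,0,0]
  ]
}}

```text
t: 3.1
tcp_pos: [449.7, 150.9, 256.6]
eef_rot: [[0.094, 0.996, 0.001], [0.996, -0.094, 0.0], [0.0, 0.001, -1.0]]
contact_force: [0.4, 1.3, -0.2]
gripper_width: 94.0
grip_force: 0.0
```

Request:
{"fn": "send_rows", "kwargs": {
  "motion": [
    [-0.9,0.3,0,0,0,0],
    [-0.9,0.3,0,0,0,0],
    [-0.9,0.2,0,0,0,0],
    [-0.4,0,0,0,0,0],
    [0,0,0,0,0,0],
    [0,0,0,0,0,0]
  ]
}}

```text
t: 3.7
tcp_pos: [468.9, 26.4, 256.4]
eef_rot: [[0.096, 0.995, -0.0], [0.995, -0.096, 0.001], [0.001, -0.0, -1.0]]
contact_force: [0.4, 0.8, -0.3]
gripper_width: 94.1
grip_force: 0.0
```

```bash
python3 - <<'E'
from h import *
np.set_printoptions(precision=1,suppress=True)
c=arm.capture("wrist"); cv2.imwrite("pics/w1.png",c["color"])
P=cloud(c); s=arm.state(); print(s["tcp_pos"],c["cam_to_world"])
for lo,hi in [(58,68),(105,117)]:
    m=((P[...,2]>lo)&(P[...,2]<hi)&(c["range_z"]>0)).astype(np.uint8)
    n,l,st,ce=cv2.connectedComponentsWithStats(m)
    for i in range(1,n):
        if st[i,4]>300:
            p=P[l==i]; print(lo,ce[i],"z",np.median(p[:,2]),"ctr",(p.min(0)+p.max(0))[:2]/2,p.min(0)[:2],p.max(0)[:2],np.median(c["color"][l==i],0))
E
```

```text
[468.9  26.9 256.4] [[  1.   -0.1  -0.  476.6]
 [ -0.1  -1.   -0.2  95.3]
 [ -0.    0.2  -1.  416.6]
 [  0.    0.    0.    1. ]]
58 [316.6 132.8] z 62.81207636080106 ctr [475.7 112.3] [443.1  81.7] [508.3 143. ] [66. 73. 82.]
58 [316.5 223.2] z 62.75554589384856 ctr [466.9  23.9] [434.   -1.7] [499.8  49.5] [173.  198.  210.5]
58 [314.8 302.4] z 62.612096550399 ctr [456.9 -62.6] [424.5 -88.5] [489.2 -36.8] [ 31.  52. 239.]
105 [313.4 183.9] z 110.67953426345056 ctr [469.   67.9] [445.1  43.6] [492.9  92.3] [140.  89.  72.]
105 [313.  271.1] z 110.5539543074621 ctr [460.8 -13.4] [436.9 -37.3] [484.7  10.4] [ 21.5 224.  235. ]
```

View pics/w1.png

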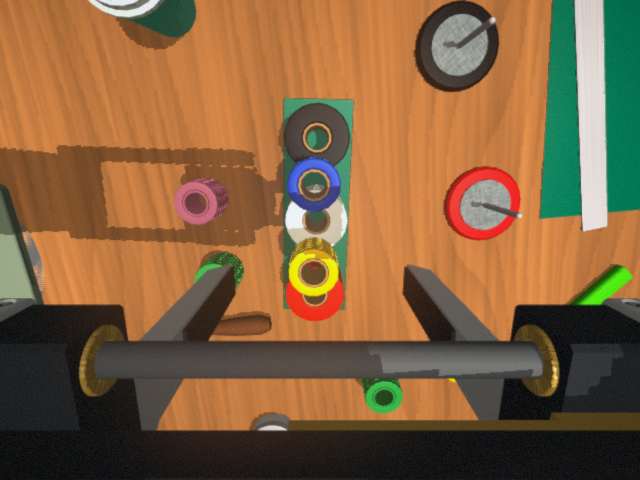

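The wrist view confirms the colours: yellow (314,271), blue (313,184), black (317,135), white (317,220), red (315,300). The tops measure 110.6 and 62.7 mm, which agrees with the text. Next I'll grasp yellow.

Request:
{"fn": "send_rows", "kwargs": {
  "motion": [
    [-0.55,-0.06,0.5,0,0,0],
    [-0.5,-0.06,0.9,0,0,0],
    [0,0,0.9,0,0,0],
    [0,0,0.8,0,0,0],
    [0,0,0.5,0,0,0],
    [0,0,0.35,0,0,0],
    [0,0,0.15,0,0,0],
    [0,0,0,0,0,0],
    [0,0,0,0,0,0]
  ]
}}

```text
t: 4.65
tcp_pos: [460.9, -14.7, 93.2]
eef_rot: [[0.095, 0.996, 0.001], [0.996, -0.095, -0.0], [-0.0, 0.001, -1.0]]
contact_force: [-0.1, -0.1, -0.6]
gripper_width: 94.2
grip_force: 0.0
```

Request:
{"fn": "send_rows", "kwargs": {
  "motion": [
    [0,0,0,0,0,0],
    [0,0,0,0,0,0],
    [0,0,0,0,0,0],
    [0,0,0,0,0,0],
    [0,0,0,0,0,0],
    [0,0,0,0,0,0],
    [0,0,0,0,0,0],
    [0,0,0,0,0,0]
  ],
  "grip": 1,
  "newtons": 15
}}

```text
t: 5.45
tcp_pos: [460.1, -15.2, 92.5]
eef_rot: [[0.096, 0.995, -0.0], [0.995, -0.096, -0.0], [-0.0, -0.0, -1.0]]
contact_force: [-0.9, -1.0, 0.6]
gripper_width: 48.9
grip_force: 15.0
```

Request:
{"fn": "send_rows", "kwargs": {
  "motion": [
    [0,0,-0.2,0,0,0],
    [0,0,-0.4,0,0,0],
    [0,0,-0.5,0,0,0],
    [0,0,-0.5,0,0,0],
    [0,0,-0.2,0,0,0],
    [0,0,0,0,0,0],
    [0,0,0,0,0,0]
  ]
}}

```text
t: 6.15
tcp_pos: [459.7, -15.1, 163.9]
eef_rot: [[0.096, 0.995, -0.001], [0.995, -0.096, 0.0], [0.0, -0.001, -1.0]]
contact_force: [0.4, 0.4, -0.6]
gripper_width: 48.3
grip_force: 15.0
```

Request:
{"fn": "send_rows", "kwargs": {
  "motion": [
    [-0.2,0.3,0,0,0,0],
    [-0.5,0.7,0,0,0,0],
    [-0.6,0.8,0,0,0,0],
    [-0.65,0.8,0,0,0,0],
    [-0.65,0.8,0,0,0,0],
    [-0.6,0.8,0,0,0,0],
    [-0.45,0.6,0,0,0,0],
    [-0.24,0.33,0,0,0,0],
    [0,0,0,0,0,0],
    [0,0,0,0,0,0]
  ]
}}

```text
t: 7.15
tcp_pos: [648.8, -189.9, 162.5]
eef_rot: [[0.096, 0.995, -0.003], [0.995, -0.096, 0.001], [0.001, -0.003, -1.0]]
contact_force: [0.1, 0.3, -1.4]
gripper_width: 48.7
grip_force: 15.0
```

```bash
python3 - <<'E'
from h import *
s=arm.state(); print(s["tcp_pos"],s["gripper_width"],s["contact_force"],s["t"])
a=[cv2.resize(arm.capture(k)["color"][y:y+150,x:x+200],(400,300)) for k,x,y in [("scene",150,130),("side",320,150)]]
cv2.imwrite("pics/p1.png",np.hstack(a))
E
```

```text
[ 648.84197196 -189.93077409  162.52140204] 48.65252505076479 [ 0.06110406  0.34313509 -1.41712319] 7.15
```

View pics/p1.png

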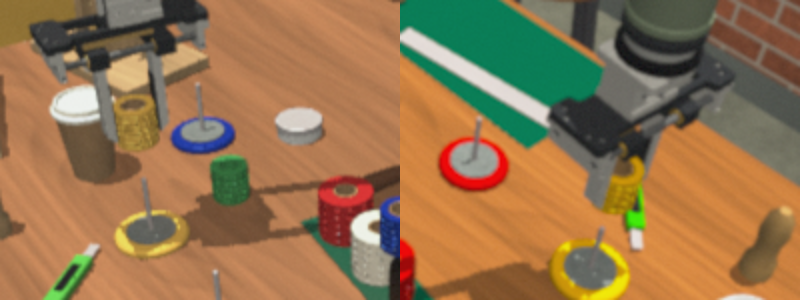

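The spool is held upright over the yellow stand, and the blue and red spools behind it are undisturbed. Lowering now.

Request:
{"fn": "send_rows", "kwargs": {
  "motion": [
    [0,0,0.3,0,0,0],
    [0,0,0.5,0,0,0],
    [0,0,0.4,0,0,0],
    [0,0,0.4,0,0,0],
    [0,0,0.5,0,0,0],
    [0,0,0.5,0,0,0],
    [0,0,0.25,0,0,0],
    [0,0,0.12,0,0,0],
    [0,0,0,0,0,0],
    [0,0,0,0,0,0]
  ]
}}

```text
t: 8.25
tcp_pos: [650.3, -190.0, 46.6]
eef_rot: [[0.096, 0.995, 0.002], [0.995, -0.096, -0.001], [-0.001, 0.002, -1.0]]
contact_force: [-0.3, 0.4, -0.6]
gripper_width: 48.5
grip_force: 15.0
```

Request:
{"fn": "send_rows", "kwargs": {
  "motion": [
    [0,0,0.08,0,0,0],
    [0,0,0,0,0,0],
    [0,0,0,0,0,0]
  ]
}}

```text
t: 8.55
tcp_pos: [649.7, -189.8, 42.9]
eef_rot: [[0.096, 0.995, 0.001], [0.995, -0.096, -0.0], [-0.0, 0.001, -1.0]]
contact_force: [-0.2, -0.4, 0.0]
gripper_width: 48.5
grip_force: 15.0
```

Request:
{"fn": "send_rows", "kwargs": {
  "motion": [
    [0,0,0,0,0,0],
    [0,0,0,0,0,0],
    [0,0,0,0,0,0],
    [0,0,0,0,0,0],
    [0,0,-0.3,0,0,0],
    [0,0,-0.6,0,0,0],
    [0,0,-0.9,0,0,0],
    [0,0,-0.9,0,0,0],
    [0,0,-0.4,0,0,0],
    [0,0,0,0,0,0]
  ],
  "grip": -1
}}

```text
t: 9.55
tcp_pos: [651.8, -190.7, 170.9]
eef_rot: [[0.096, 0.995, 0.007], [0.995, -0.096, -0.003], [-0.002, 0.008, -1.0]]
contact_force: [-0.2, -0.1, -0.1]
gripper_width: 94.2
grip_force: 0.0
```

Request:
{"fn": "send_rows", "kwargs": {
  "motion": [
    [0.4,-0.3,0,0,0,0],
    [0.8,-0.7,0,0,0,0],
    [0.8,-0.7,0,0,0,0],
    [0.8,-0.7,0,0,0,0],
    [0.8,-0.7,0,0,0,0],
    [0.8,-0.7,0,0,0,0],
    [0.8,-0.7,0,0,0,0],
    [0.56,-0.42,0,0,0,0],
    [0.2,-0.2,0,0,0,0],
    [0,0,0,0,0,0]
  ]
}}

```text
t: 10.55
tcp_pos: [466.9, 67.9, 165.1]
eef_rot: [[0.094, 0.996, -0.003], [0.996, -0.094, -0.0], [-0.0, -0.003, -1.0]]
contact_force: [-0.0, 0.5, -0.7]
gripper_width: 94.2
grip_force: 0.0
```

```bash
cat >> h.py <<'E'
def tops(c,lo,hi,mn=300):
    P=cloud(c); m=((P[...,2]>lo)&(P[...,2]<hi)&(c["range_z"]>0)).astype(np.uint8)
    n,l,st,ce=cv2.connectedComponentsWithStats(m)
    for i in range(1,n):
        if st[i,4]>mn:
            p=P[l==i]; print(lo,ce[i],"z",np.median(p[:,2]).round(1),"ctr",(p.min(0)+p.max(0))[:2]/2,(p.max(0)-p.min(0))[:2],np.median(c["color"][l==i],0))
E
python3 - <<'E'
from h import *
np.set_printoptions(precision=1,suppress=True)
print(arm.state()["tcp_pos"])
for k in ["scene","side"]:
    c=arm.capture(k); print(k)
    tops(c,54,68,60)
    tops(c,104,118,60)
E
```

```text
[466.9  67.9 165.1]
scene
54 [508.3  10.1] z 61.4 ctr [-1779.4 -1348. ] [ 59.7 546.2] [ 70. 150. 188.]
54 [249.3  19.9] z 61.0 ctr [ -441.2 -2103. ] [494.   63.5] [ 63.   80.  123.5]
54 [303.9  25.2] z 62.0 ctr [ -610.4 -1788.5] [ 36.3 319.5] [ 62.  87. 110.]
54 [629.3  34.1] z 61.5 ctr [-1778.2  -597.3] [ 48.4 123.1] [ 70.  151.5 189. ]
54 [104.7  77.4] z 60.7 ctr [  495.9 -1525.3] [903.9  36.8] [ 53. 113. 142.]
54 [315.6 110.1] z 59.8 ctr [  52.  -684.4] [ 78. 118.] [107.5  99.   94. ]
54 [602.2 125.8] z 60.2 ctr [-627.1  -20.6] [70.5 65.6] [30. 41. 57.]
54 [211.5 145.8] z 61.6 ctr [ 474.8 -627.7] [90.7 26.8] [ 69.  96. 117.]
54 [474.1 189. ] z 60.9 ctr [16.5  9.2] [ 92.6 106.2] [51. 69. 69.]
54 [121.2 189.4] z 60.7 ctr [ 785.8 -524.7] [48.8 35.1] [45. 30. 23.]
54 [194.1 200.8] z 61.3 ctr [ 650.  -354.6] [60.1 46.5] [ 58.  80. 102.]
54 [326.  234.3] z 64.5 ctr [462.  -16.5] [ 74.6 150.4] [ 63.  83. 200.]
54 [223.1 228.7] z 61.4 ctr [ 649.1 -188.7] [46.5 48.9] [ 88. 178. 213.]
54 [360.2 265.3] z 64.7 ctr [476.1 111. ] [66.2 64.9] [27. 29. 34.]
54 [460.  283.6] z 61.0 ctr [339.9 266.
[... 2280 characters left out ...]
 -591.9] [24.7 48.9] [14. 22. 73.]
54 [108.8 414.6] z 61.0 ctr [  3.3 -36.9] [115.9  51.9] [40. 60. 60.]
104 [562.3  28.6] z 111.1 ctr [1913.8  233.8] [ 27.6 667.2] [ 47.  67. 112.]
104 [180.8 210.9] z 105.7 ctr [332.5 259.4] [72.4 76. ] [240. 240. 236.]
104 [280.1 229. ] z 110.3 ctr [469.1  66.1] [46.7 48. ] [115.  58.  62.]
104 [495.8 313.4] z 105.7 ctr [ 646.4 -370.8] [74.2 71.9] [241. 240. 236.]
104 [612.6 330.4] z 111.5 ctr [ 778.1 -534.9] [16.1 29.3] [107.  120.5 123.5]
104 [ 98.2 403.3] z 110.9 ctr [  2.2 -34.5] [119.1  55.1] [40. 59. 59.]
104 [ 42.1 409.7] z 113.5 ctr [-68.6  -2.3] [16.3 13.4] [31.  35.5 34.5]
104 [568.7 474.1] z 115.1 ctr [ 483.5 -605.1] [19.7  8.3] [ 56. 150. 195.]
```

Request:
{"fn": "send_rows", "kwargs": {
  "motion": [
    [-0.04,0.04,0.3,0,0,0],
    [0,0,0.5,0,0,0],
    [0,0,0.5,0,0,0],
    [0,0,0.3,0,0,0],
    [0,0,0.2,0,0,0],
    [0,0,0,0,0,0],
    [0,0,0,0,0,0]
  ]
}}

```text
t: 11.35
tcp_pos: [470.5, 65.2, 94.7]
eef_rot: [[0.096, 0.995, 0.001], [0.995, -0.096, -0.0], [-0.0, 0.001, -1.0]]
contact_force: [0.6, 0.4, 0.3]
gripper_width: 94.1
grip_force: 0.0
```

Request:
{"fn": "send_rows", "kwargs": {
  "motion": [
    [0,0,0,0,0,0],
    [0,0,0,0,0,0],
    [0,0,0,0,0,0],
    [0,0,0,0,0,0],
    [0,0,0,0,0,0],
    [0,0,0,0,0,0],
    [0,0,0,0,0,0],
    [0,0,0,0,0,0]
  ],
  "grip": 1,
  "newtons": 15
}}

```text
t: 12.15
tcp_pos: [469.8, 65.5, 94.5]
eef_rot: [[0.096, 0.995, -0.0], [0.995, -0.096, 0.0], [0.0, -0.0, -1.0]]
contact_force: [-0.6, 0.0, 0.9]
gripper_width: 48.6
grip_force: 15.0
```

Request:
{"fn": "send_rows", "kwargs": {
  "motion": [
    [0,0,-0.2,0,0,0],
    [0,0,-0.4,0,0,0],
    [0,0,-0.5,0,0,0],
    [0,0,-0.5,0,0,0],
    [-0.4,0.12,-0.2,0,0,0],
    [-0.8,0.12,0,0,0,0],
    [-0.9,0.12,0,0,0,0],
    [-0.9,0.12,0,0,0,0],
    [-0.9,0.12,0,0,0,0],
    [-0.9,0.12,0,0,0,0]
  ]
}}

```text
t: 13.15
tcp_pos: [480.2, -129.9, 166.9]
eef_rot: [[0.096, 0.995, 0.001], [0.995, -0.096, -0.0], [-0.0, 0.001, -1.0]]
contact_force: [-0.2, 0.2, -0.3]
gripper_width: 48.2
grip_force: 15.0
```

Request:
{"fn": "send_rows", "kwargs": {
  "motion": [
    [-0.9,0.12,0,0,0,0],
    [-0.9,0.12,0,0,0,0],
    [-0.9,0.12,0,0,0,0],
    [-0.9,0.12,0,0,0,0],
    [-0.9,0.12,0,0,0,0],
    [-0.8,0.12,0,0,0,0],
    [-0.5,0.02,0,0,0,0],
    [0,0,0,0,0,0],
    [0,0,0,0,0,0],
    [0,0,0,0,0,0]
  ]
}}

```text
t: 14.15
tcp_pos: [487.4, -360.6, 166.3]
eef_rot: [[0.095, 0.996, -0.0], [0.996, -0.095, 0.001], [0.001, -0.001, -1.0]]
contact_force: [0.4, 0.1, -1.0]
gripper_width: 48.1
grip_force: 15.0
```

Request:
{"fn": "send_rows", "kwargs": {
  "motion": [
    [-0.04,0,0.3,0,0,0],
    [0,0,0.5,0,0,0],
    [0,0,0.4,0,0,0],
    [0,0,0.4,0,0,0],
    [0,0,0.5,0,0,0],
    [0,0,0.5,0,0,0],
    [0,0,0.3,0,0,0],
    [0,0,0.12,0,0,0],
    [0,0,0,0,0,0],
    [0,0,0,0,0,0]
  ]
}}

```text
t: 15.15
tcp_pos: [488.0, -364.4, 46.4]
eef_rot: [[0.096, 0.995, 0.001], [0.995, -0.096, -0.001], [-0.001, 0.002, -1.0]]
contact_force: [-1.0, -0.3, -0.0]
gripper_width: 48.3
grip_force: 15.0
```

Request:
{"fn": "send_rows", "kwargs": {
  "motion": [
    [0.04,0,0.05,0,0,0],
    [0,0,0,0,0,0],
    [0,0,0,0,0,0]
  ]
}}

```text
t: 15.45
tcp_pos: [487.7, -362.3, 44.1]
eef_rot: [[0.096, 0.995, 0.001], [0.995, -0.096, -0.001], [-0.0, 0.001, -1.0]]
contact_force: [0.1, 0.3, -1.2]
gripper_width: 48.0
grip_force: 15.0
```

Request:
{"fn": "send_rows", "kwargs": {
  "motion": [
    [0,0,0,0,0,0],
    [0,0,0,0,0,0],
    [0,0,0,0,0,0],
    [0,0,0,0,0,0],
    [0,0,-0.3,0,0,0],
    [0,0,-0.6,0,0,0],
    [0,0,-0.9,0,0,0],
    [0,0,-0.8,0,0,0],
    [0,0,-0.4,0,0,0],
    [0,0,0,0,0,0]
  ],
  "grip": -1
}}

```text
t: 16.45
tcp_pos: [489.4, -364.1, 168.5]
eef_rot: [[0.096, 0.995, 0.006], [0.995, -0.096, -0.006], [-0.005, 0.007, -1.0]]
contact_force: [-0.6, -1.0, -0.6]
gripper_width: 93.9
grip_force: 0.0
```

Request:
{"fn": "send_rows", "kwargs": {
  "motion": [
    [0.4,-0.1,0,0,0,0],
    [0.8,-0.2,0,0,0,0],
    [0.9,-0.2,0,0,0,0],
    [0.9,-0.2,0,0,0,0],
    [0.9,-0.2,0,0,0,0],
    [0.9,-0.2,0,0,0,0],
    [0.9,-0.2,0,0,0,0],
    [0.9,-0.1,0,0,0,0],
    [0.6,-0.1,0,0,0,0],
    [0.29,-0.02,0,0,0,0]
  ]
}}

```text
t: 17.45
tcp_pos: [454.3, -56.0, 162.6]
eef_rot: [[0.094, 0.996, -0.002], [0.996, -0.094, 0.001], [0.001, -0.002, -1.0]]
contact_force: [0.3, 0.0, 0.5]
gripper_width: 94.1
grip_force: 0.0
```

Request:
{"fn": "send_rows", "kwargs": {
  "motion": [
    [0,0,0,0,0,0],
    [0,0,0,0,0,0]
  ]
}}

```text
t: 17.65
tcp_pos: [455.7, -58.8, 163.4]
eef_rot: [[0.096, 0.995, -0.0], [0.995, -0.096, -0.001], [-0.001, -0.0, -1.0]]
contact_force: [0.3, -0.1, 0.6]
gripper_width: 93.7
grip_force: 0.0
```

```bash
python3 - <<'E' | grep -v -- "-1[0-9][0-9][0-9]"
from h import *
np.set_printoptions(precision=1,suppress=True)
print(arm.state()["tcp_pos"])
for k in ["scene","side","wrist"]:
    c=arm.capture(k); print(k)
    c["range_z"]=c["range_z"].copy(); P=cloud(c); 
    c["range_z"][(P[...,0]<400)|(P[...,0]>560)|(P[...,1]<-400)|(P[...,1]>160)|((P[...,2]>58)&(abs(P[...,1]-25)<3*0))]=0
    c["range_z"][(P[...,2]<56+0)]=0
    P2=cloud(c)
    for n,lo,hi in [("blue",-400,-320),("red",-105,-17),("white",-17,67),("black",67,160)]:
        m=(P[...,0]>400)&(P[...,0]<560)&(P[...,1]>lo)&(P[...,1]<hi)&(P[...,2]>(54 if n=="blue" else 58))&(P[...,2]<69)
        p=P[m]
        if len(p)>30: print(n,len(p),"z",np.median(p[:,2]),(p.min(0)+p.max(0))[:2]/2,(p.max(0)-p.min(0))[:2])
E
```

```text
[455.7 -58.8 163.4]
scene
blue 153 z 61.82517668693197 [ 488.1 -360.9] [46.4 49.3]
red 384 z 65.09044721549384 [455.7 -56.3] [66.7 65.1]
white 431 z 65.15882391170805 [465.6  26.8] [66.  68.5]
black 511 z 64.84244110213535 [473.9 109.3] [66.9 65.7]
side
blue 420 z 59.35004795822931 [ 487.6 -361. ] [47.1 48.1]
red 553 z 62.60632723205447 [456.3 -58.2] [65.9 65.1]
white 302 z 62.3007477649586 [466.7  23.7] [65.3 62.8]
black 222 z 62.24079113525198 [462.1 108.7] [37.5 66.3]
wrist
red 4577 z 62.74160947800311 [456.5 -56.3] [65.3 65.1]
white 5696 z 62.81517366389795 [466.7  26.4] [65.5 65.4]
black 3509 z 62.81009664622326 [475.4  94.5] [64.7 34.9]
```

Request:
{"fn": "send_rows", "kwargs": {
  "motion": [
    [0.04,0.01,0.3,0,0,0],
    [0,0,0.7,0,0,0],
    [0,0,0.8,0,0,0],
    [0,0,0.6,0,0,0],
    [0,0,0.4,0,0,0],
    [0,0,0.28,0,0,0],
    [0,0,0,0,0,0],
    [0,0,0,0,0,0],
    [0,0,0,0,0,0]
  ]
}}

```text
t: 18.7
tcp_pos: [457.2, -57.0, 41.4]
eef_rot: [[0.096, 0.995, 0.002], [0.995, -0.096, -0.001], [-0.0, 0.002, -1.0]]
contact_force: [-0.4, -0.4, -0.2]
gripper_width: 94.0
grip_force: 0.0
```

Request:
{"fn": "send_rows", "kwargs": {
  "motion": [
    [0,0,0,0,0,0],
    [0,0,0,0,0,0],
    [0,0,0,0,0,0],
    [0,0,0,0,0,0],
    [0,0,0,0,0,0],
    [0,0,0,0,0,0],
    [0,0,0,0,0,0]
  ],
  "grip": 1,
  "newtons": 22
}}

```text
t: 19.4
tcp_pos: [456.4, -56.6, 40.7]
eef_rot: [[0.096, 0.995, 0.0], [0.995, -0.096, -0.0], [-0.0, 0.0, -1.0]]
contact_force: [-0.9, -0.0, 4.7]
gripper_width: 66.7
grip_force: 22.0
```

Request:
{"fn": "send_rows", "kwargs": {
  "motion": [
    [0,0,-0.2,0,0,0],
    [0,0,-0.5,0,0,0],
    [0,0,-0.6,0,0,0],
    [0,0,-0.7,0,0,0],
    [0,0,-0.6,0,0,0],
    [0,0,-0.4,0,0,0],
    [0,0,0,0,0,0]
  ]
}}

```text
t: 20.1
tcp_pos: [458.0, -57.2, 163.0]
eef_rot: [[0.096, 0.995, 0.006], [0.995, -0.096, -0.002], [-0.001, 0.006, -1.0]]
contact_force: [-0.2, 0.2, -0.9]
gripper_width: 66.4
grip_force: 22.0
```

Request:
{"fn": "send_rows", "kwargs": {
  "motion": [
    [0.15,0.3,0,0,0,0],
    [0.3,0.7,0,0,0,0],
    [0.35,0.8,0,0,0,0],
    [0.4,0.8,0,0,0,0],
    [0.4,0.8,0,0,0,0],
    [0.33,0.8,0,0,0,0],
    [0.25,0.55,0,0,0,0],
    [0.1,0.3,0,0,0,0],
    [0,0,0,0,0,0],
    [0,0,0,0,0,0]
  ]
}}

```text
t: 21.1
tcp_pos: [664.9, 15.3, 158.0]
eef_rot: [[0.095, 0.995, -0.004], [0.995, -0.095, 0.0], [-0.0, -0.004, -1.0]]
contact_force: [1.1, -0.2, -2.1]
gripper_width: 66.8
grip_force: 22.0
```

Request:
{"fn": "send_rows", "kwargs": {
  "motion": [
    [0,0,0,0,0,0]
  ]
}}

```text
t: 21.2
tcp_pos: [664.8, 14.9, 159.1]
eef_rot: [[0.096, 0.995, -0.003], [0.995, -0.096, 0.0], [-0.0, -0.003, -1.0]]
contact_force: [0.6, -0.9, -0.7]
gripper_width: 66.7
grip_force: 22.0
```

Request:
{"fn": "send_rows", "kwargs": {
  "motion": [
    [0,0.02,0.3,0,0,0],
    [0,0,0.4,0,0,0],
    [0,0,0.4,0,0,0],
    [0,0,0.4,0,0,0],
    [0,0,0.5,0,0,0],
    [0,0,0.4,0,0,0],
    [0,0,0.25,0,0,0],
    [0,0,0.06,0,0,0],
    [0,0,0,0,0,0],
    [0,0,0,0,0,0]
  ]
}}

```text
t: 22.2
tcp_pos: [667.6, 14.7, 52.9]
eef_rot: [[0.096, 0.995, 0.002], [0.995, -0.096, -0.0], [-0.0, 0.002, -1.0]]
contact_force: [-0.3, -0.2, -0.9]
gripper_width: 66.5
grip_force: 22.0
```

Request:
{"fn": "send_rows", "kwargs": {
  "motion": [
    [0,0,0,0,0,0],
    [0,0,0,0,0,0]
  ]
}}

```text
t: 22.4
tcp_pos: [667.4, 14.6, 53.0]
eef_rot: [[0.096, 0.995, 0.002], [0.995, -0.096, -0.0], [-0.0, 0.002, -1.0]]
contact_force: [0.4, 0.0, -0.6]
gripper_width: 66.7
grip_force: 22.0
```

Request:
{"fn": "send_rows", "kwargs": {
  "motion": [
    [0,-0.01,0.06,0,0,0],
    [0,0,0,0,0,0],
    [0,0,0,0,0,0]
  ]
}}

```text
t: 22.7
tcp_pos: [666.6, 14.8, 49.8]
eef_rot: [[0.096, 0.995, 0.001], [0.995, -0.096, -0.0], [0.0, 0.001, -1.0]]
contact_force: [-0.2, 0.8, -0.7]
gripper_width: 66.8
grip_force: 22.0
```

Request:
{"fn": "send_rows", "kwargs": {
  "motion": [
    [0,0,0,0,0,0],
    [0,0,0,0,0,0],
    [0,0,0,0,0,0],
    [0,0,0,0,0,0],
    [0,0,-0.3,0,0,0],
    [0,0,-0.6,0,0,0],
    [0,0,-0.8,0,0,0],
    [0,0,-0.7,0,0,0],
    [0,0,-0.4,0,0,0],
    [0,0,0,0,0,0]
  ],
  "grip": -1
}}

```text
t: 23.7
tcp_pos: [668.8, 14.6, 165.9]
eef_rot: [[0.096, 0.995, 0.007], [0.995, -0.096, -0.001], [-0.0, 0.007, -1.0]]
contact_force: [0.1, 0.7, 0.8]
gripper_width: 93.9
grip_force: 0.0
```

Request:
{"fn": "send_rows", "kwargs": {
  "motion": [
    [0,-0.3,0,0,0,0],
    [0,-0.7,0,0,0,0],
    [-0.1,-0.8,0,0,0,0],
    [-0.1,-0.8,0,0,0,0],
    [0,-0.8,0,0,0,0],
    [0,-0.8,0,0,0,0],
    [0,-0.5,0,0,0,0],
    [0,-0.32,0,0,0,0],
    [0,0,0,0,0,0],
    [0,0,0,0,0,0]
  ]
}}

```text
t: 24.7
tcp_pos: [466.3, 26.0, 161.5]
eef_rot: [[0.096, 0.995, 0.0], [0.995, -0.096, -0.0], [-0.0, 0.0, -1.0]]
contact_force: [0.9, 0.1, 0.7]
gripper_width: 93.9
grip_force: 0.0
```

Request:
{"fn": "send_rows", "kwargs": {
  "motion": [
    [0,0,0,0,0,0],
    [0,0,0,0,0,0]
  ]
}}

```text
t: 24.9
tcp_pos: [466.7, 25.9, 161.7]
eef_rot: [[0.096, 0.995, 0.0], [0.995, -0.096, -0.0], [-0.0, 0.0, -1.0]]
contact_force: [-0.2, 0.6, -0.3]
gripper_width: 94.0
grip_force: 0.0
```

```bash
python3 - <<'E'
from h import *
np.set_printoptions(precision=1,suppress=True)
print(arm.state()["tcp_pos"])
for k in ["scene","side","wrist"]:
    c=arm.capture(k); P=cloud(c); print(k)
    for n,x,y in [("red",666,15),("white",466,26),("black",474,109)]:
        m=(np.hypot(P[...,0]-x,P[...,1]-y)<42)&(P[...,2]>58)&(P[...,2]<78)
        p=P[m]
        if len(p)>30: 
            z=np.median(p[:,2]); p=p[abs(p[:,2]-z)<4]; print(n,len(p),"z",z,(p.min(0)+p.max(0))[:2]/2,(p.max(0)-p.min(0))[:2])
E
```

```text
[466.7  25.9 161.7]
scene
red 486 z 73.21164021416678 [666.5  13.2] [64.8 68.4]
white 395 z 65.0484235596698 [465.7  25. ] [65.6 67.3]
black 460 z 64.91358774852938 [473.9 108.1] [65.3 67.9]
side
red 390 z 70.93673659997194 [666.8  13.2] [66.1 65.8]
white 482 z 62.50188486324129 [467.2  24.3] [67.  64.7]
black 286 z 62.50142557209779 [475.2 107.9] [65.4 65.7]
wrist
red 5365 z 71.4185220727333 [667.  15.] [66.4 65.4]
white 4610 z 62.74716288487039 [466.8  26.8] [65.3 65.3]
black 5743 z 62.83498771099326 [475.7 110.5] [65.9 65.2]
```

Request:
{"fn": "send_rows", "kwargs": {
  "motion": [
    [0,0,0.3,0,0,0],
    [0,0,0.7,0,0,0],
    [0,0,0.8,0,0,0],
    [0,0,0.6,0,0,0],
    [0,0,0.4,0,0,0],
    [0,0,0.24,0,0,0],
    [0,0,0,0,0,0],
    [0,0,0,0,0,0],
    [0,0,0,0,0,0]
  ]
}}

```text
t: 25.95
tcp_pos: [466.8, 26.0, 41.0]
eef_rot: [[0.096, 0.995, 0.002], [0.995, -0.096, -0.0], [-0.0, 0.002, -1.0]]
contact_force: [0.1, -0.6, 0.4]
gripper_width: 93.8
grip_force: 0.0
```

Request:
{"fn": "send_rows", "kwargs": {
  "motion": [
    [0,0,0,0,0,0],
    [0,0,0,0,0,0],
    [0,0,0,0,0,0],
    [0,0,0,0,0,0],
    [0,0,0,0,0,0],
    [0,0,0,0,0,0],
    [0,0,0,0,0,0]
  ],
  "grip": 1,
  "newtons": 22
}}

```text
t: 26.65
tcp_pos: [465.9, 26.0, 40.3]
eef_rot: [[0.096, 0.995, 0.0], [0.995, -0.096, -0.0], [-0.0, 0.0, -1.0]]
contact_force: [-1.1, -0.8, 2.6]
gripper_width: 65.7
grip_force: 22.0
```

Request:
{"fn": "send_rows", "kwargs": {
  "motion": [
    [0,0,-0.2,0,0,0],
    [0,0,-0.5,0,0,0],
    [0,0,-0.6,0,0,0],
    [0,0,-0.7,0,0,0],
    [0,0,-0.6,0,0,0],
    [0,0,-0.4,0,0,0],
    [0,0,0,0,0,0],
    [0,0,0,0,0,0]
  ]
}}

```text
t: 27.45
tcp_pos: [465.3, 26.1, 159.6]
eef_rot: [[0.096, 0.995, -0.0], [0.995, -0.096, 0.0], [-0.0, -0.0, -1.0]]
contact_force: [-0.4, -0.3, -2.4]
gripper_width: 65.4
grip_force: 22.0
```

Request:
{"fn": "send_rows", "kwargs": {
  "motion": [
    [0.3,-0.05,0,0,0,0],
    [0.7,-0.05,0,0,0,0],
    [0.9,-0.05,0,0,0,0],
    [0.9,-0.05,0,0,0,0],
    [0.9,-0.05,0,0,0,0],
    [0.9,-0.05,0,0,0,0],
    [0.9,-0.05,0,0,0,0],
    [0.9,-0.05,0,0,0,0],
    [0.9,-0.05,0,0,0,0],
    [0.7,-0.05,0,0,0,0]
  ]
}}

```text
t: 28.45
tcp_pos: [474.6, 348.9, 157.9]
eef_rot: [[0.094, 0.996, -0.003], [0.996, -0.094, -0.001], [-0.001, -0.003, -1.0]]
contact_force: [0.8, -0.4, -1.3]
gripper_width: 65.8
grip_force: 22.0
```

Request:
{"fn": "send_rows", "kwargs": {
  "motion": [
    [0.46,-0.02,0,0,0,0],
    [0,0,0,0,0,0],
    [0,0,0,0,0,0],
    [0,0,0,0,0,0]
  ]
}}

```text
t: 28.85
tcp_pos: [476.6, 364.0, 158.9]
eef_rot: [[0.096, 0.995, -0.002], [0.995, -0.096, -0.001], [-0.002, -0.002, -1.0]]
contact_force: [0.5, 0.2, -2.3]
gripper_width: 65.4
grip_force: 22.0
```

Target TCP z is about 50.5.

Request:
{"fn": "send_rows", "kwargs": {
  "motion": [
    [0.02,0.01,0.3,0,0,0],
    [0,0,0.4,0,0,0],
    [0,0,0.4,0,0,0],
    [0,0,0.4,0,0,0],
    [0,0,0.5,0,0,0],
    [0,0,0.4,0,0,0],
    [0,0,0.2,0,0,0],
    [0,0,0.05,0,0,0],
    [0,0,0,0,0,0],
    [0,0,0,0,0,0]
  ]
}}

```text
t: 29.85
tcp_pos: [478.8, 366.2, 55.0]
eef_rot: [[0.096, 0.995, 0.002], [0.995, -0.096, 0.001], [0.001, 0.002, -1.0]]
contact_force: [-0.5, -0.7, -1.7]
gripper_width: 65.4
grip_force: 22.0
```

Request:
{"fn": "send_rows", "kwargs": {
  "motion": [
    [0,0,0,0,0,0],
    [0,0,0,0,0,0]
  ]
}}

```text
t: 30.05
tcp_pos: [478.5, 366.0, 54.9]
eef_rot: [[0.096, 0.995, 0.001], [0.995, -0.096, 0.001], [0.001, 0.001, -1.0]]
contact_force: [-0.1, -0.7, -3.0]
gripper_width: 65.8
grip_force: 22.0
```

Request:
{"fn": "send_rows", "kwargs": {
  "motion": [
    [-0.02,-0.02,0.08,0,0,0],
    [0,0,0.03,0,0,0],
    [0,0,0,0,0,0],
    [0,0,0,0,0,0]
  ]
}}

```text
t: 30.45
tcp_pos: [477.0, 364.9, 49.5]
eef_rot: [[0.096, 0.995, -0.0], [0.995, -0.096, -0.0], [-0.0, -0.0, -1.0]]
contact_force: [-0.2, 0.2, -2.8]
gripper_width: 65.6
grip_force: 22.0
```

Request:
{"fn": "send_rows", "kwargs": {
  "motion": [
    [0,0,0,0,0,0],
    [0,0,0,0,0,0],
    [0,0,0,0,0,0],
    [0,0,0,0,0,0],
    [0,0,-0.3,0,0,0],
    [0,0,-0.6,0,0,0],
    [0,0,-0.8,0,0,0],
    [0,0,-0.7,0,0,0],
    [0,0,-0.4,0,0,0],
    [0,0,0,0,0,0]
  ],
  "grip": -1
}}

```text
t: 31.45
tcp_pos: [479.4, 366.3, 166.3]
eef_rot: [[0.096, 0.995, 0.007], [0.995, -0.096, 0.004], [0.005, 0.007, -1.0]]
contact_force: [0.3, 0.0, 0.2]
gripper_width: 94.0
grip_force: 0.0
```

Request:
{"fn": "send_rows", "kwargs": {
  "motion": [
    [-0.4,0.05,0,0,0,0],
    [-0.7,0.1,0,0,0,0],
    [-0.9,0.1,0,0,0,0],
    [-0.9,0.1,0,0,0,0],
    [-0.9,0.1,0,0,0,0],
    [-0.9,0.1,0,0,0,0],
    [-0.8,0,0,0,0,0],
    [-0.5,0,0,0,0,0],
    [-0.37,0,0,0,0,0],
    [0,0,0,0,0,0]
  ]
}}

```text
t: 32.45
tcp_pos: [472.7, 106.8, 159.9]
eef_rot: [[0.099, 0.995, -0.004], [0.995, -0.099, -0.001], [-0.001, -0.004, -1.0]]
contact_force: [-0.6, 0.7, 0.2]
gripper_width: 94.2
grip_force: 0.0
```

Request:
{"fn": "send_rows", "kwargs": {
  "motion": [
    [0,0,0,0,0,0],
    [0,0,0,0,0,0],
    [0,0,0,0,0,0]
  ]
}}

```text
t: 32.75
tcp_pos: [474.3, 109.8, 161.3]
eef_rot: [[0.095, 0.995, -0.001], [0.995, -0.095, 0.0], [0.0, -0.001, -1.0]]
contact_force: [-0.1, -0.9, -0.8]
gripper_width: 93.7
grip_force: 0.0
```

```bash
python3 - <<'E'
from h import *
np.set_printoptions(precision=1,suppress=True)
print(arm.state()["tcp_pos"])
for k in ["scene","side","wrist"]:
    c=arm.capture(k); P=cloud(c); print(k)
    for n,x,y in [("white",477,365),("black",474,109)]:
        m=(np.hypot(P[...,0]-x,P[...,1]-y)<42)&(P[...,2]>58)&(P[...,2]<78)
        p=P[m]
        if len(p)>30: 
            z=np.median(p[:,2]); p=p[abs(p[:,2]-z)<4]; print(n,len(p),"z",z,(p.min(0)+p.max(0))[:2]/2,(p.max(0)-p.min(0))[:2])
E
```

```text
[474.3 109.8 161.3]
scene
white 760 z 73.2773024255892 [476.7 363.5] [66.6 67.4]
black 458 z 64.84148089803682 [473.7 108.8] [67.  68.1]
side
white 293 z 70.69591267808346 [475.5 361.7] [60.7 68.5]
black 432 z 62.304390401398905 [474.7 107.7] [64.9 66.8]
wrist
black 4604 z 62.7458187796276 [475.5 110.5] [65.5 65.3]
```

Request:
{"fn": "send_rows", "kwargs": {
  "motion": [
    [-0.01,0.01,0.3,0,0,0],
    [0,0,0.7,0,0,0],
    [0,0,0.8,0,0,0],
    [0,0,0.6,0,0,0],
    [0,0,0.4,0,0,0],
    [0,0,0.24,0,0,0],
    [0,0,0,0,0,0],
    [0,0,0,0,0,0],
    [0,0,0,0,0,0]
  ]
}}

```text
t: 33.8
tcp_pos: [476.0, 108.9, 41.1]
eef_rot: [[0.096, 0.995, 0.002], [0.995, -0.096, 0.0], [0.0, 0.002, -1.0]]
contact_force: [0.3, 0.0, 0.6]
gripper_width: 93.8
grip_force: 0.0
```

Request:
{"fn": "send_rows", "kwargs": {
  "motion": [
    [0,0,0,0,0,0],
    [0,0,0,0,0,0],
    [0,0,0,0,0,0],
    [0,0,0,0,0,0],
    [0,0,0,0,0,0],
    [0,0,0,0,0,0],
    [0,0,0,0,0,0]
  ],
  "grip": 1,
  "newtons": 22
}}

```text
t: 34.5
tcp_pos: [475.0, 108.8, 40.3]
eef_rot: [[0.096, 0.995, 0.0], [0.995, -0.096, -0.0], [-0.0, 0.0, -1.0]]
contact_force: [-1.2, -0.0, 3.2]
gripper_width: 64.9
grip_force: 21.8
```

Request:
{"fn": "send_rows", "kwargs": {
  "motion": [
    [0,0,-0.2,0,0,0],
    [0,0,-0.5,0,0,0],
    [0,0,-0.6,0,0,0],
    [0,0,-0.7,0,0,0],
    [0,0,-0.6,0,0,0],
    [0,0,-0.4,0,0,0],
    [0,0,0,0,0,0],
    [0,0,0,0,0,0]
  ]
}}

```text
t: 35.3
tcp_pos: [474.5, 108.8, 159.7]
eef_rot: [[0.096, 0.995, -0.0], [0.995, -0.096, -0.0], [-0.0, -0.0, -1.0]]
contact_force: [-0.2, 0.5, -2.5]
gripper_width: 65.0
grip_force: 21.8
```

Request:
{"fn": "send_rows", "kwargs": {
  "motion": [
    [0.2,0.3,0,0,0,0],
    [0.4,0.6,0,0,0,0],
    [0.5,0.8,0,0,0,0],
    [0.5,0.8,0,0,0,0],
    [0.41,0.7,0,0,0,0],
    [0.3,0.43,0,0,0,0],
    [0.1,0.2,0,0,0,0],
    [0,0,0,0,0,0],
    [0,0,0,0,0,0],
    [0,0,0,0,0,0]
  ]
}}

```text
t: 36.3
tcp_pos: [635.4, 189.4, 159.5]
eef_rot: [[0.096, 0.995, -0.002], [0.995, -0.096, -0.0], [-0.001, -0.002, -1.0]]
contact_force: [0.3, -0.7, -1.3]
gripper_width: 65.1
grip_force: 21.8
```

Request:
{"fn": "send_rows", "kwargs": {
  "motion": [
    [0,0,0.3,0,0,0],
    [0,0,0.4,0,0,0],
    [0,0,0.4,0,0,0],
    [0,0,0.4,0,0,0],
    [0,0,0.5,0,0,0],
    [0,0,0.4,0,0,0],
    [0,0,0.2,0,0,0],
    [0,0,0.05,0,0,0],
    [0,0,0,0,0,0],
    [0,0,0,0,0,0]
  ]
}}

```text
t: 37.3
tcp_pos: [637.6, 190.2, 55.1]
eef_rot: [[0.096, 0.995, 0.002], [0.995, -0.096, 0.0], [0.001, 0.002, -1.0]]
contact_force: [0.6, -0.3, -1.8]
gripper_width: 64.7
grip_force: 21.8
```

Request:
{"fn": "send_rows", "kwargs": {
  "motion": [
    [0,0,0,0,0,0],
    [0,0,0,0,0,0]
  ]
}}

```text
t: 37.5
tcp_pos: [637.3, 190.2, 55.1]
eef_rot: [[0.096, 0.995, 0.002], [0.995, -0.096, 0.0], [0.0, 0.002, -1.0]]
contact_force: [-0.5, 0.3, -1.0]
gripper_width: 64.9
grip_force: 21.8
```

Request:
{"fn": "send_rows", "kwargs": {
  "motion": [
    [0,-0.02,0.09,0,0,0],
    [0,0,0.03,0,0,0],
    [0,0,0,0,0,0],
    [0,0,0,0,0,0]
  ]
}}

```text
t: 37.9
tcp_pos: [635.7, 190.1, 49.4]
eef_rot: [[0.096, 0.995, -0.0], [0.995, -0.096, -0.0], [-0.0, -0.0, -1.0]]
contact_force: [-1.2, -0.1, 1.3]
gripper_width: 65.4
grip_force: 21.8
```

Request:
{"fn": "send_rows", "kwargs": {
  "motion": [
    [0,0,0,0,0,0],
    [0,0,0,0,0,0],
    [0,0,0,0,0,0],
    [0,0,0,0,0,0],
    [0,0,-0.3,0,0,0],
    [0,0,-0.6,0,0,0],
    [0,0,-0.8,0,0,0],
    [0,0,-0.9,0,0,0],
    [0,0,-0.9,0,0,0],
    [0,0,-0.5,0,0,0]
  ],
  "grip": -1
}}

```text
t: 38.9
tcp_pos: [637.7, 190.4, 214.7]
eef_rot: [[0.096, 0.995, 0.007], [0.995, -0.096, 0.001], [0.002, 0.007, -1.0]]
contact_force: [1.3, -0.5, 1.2]
gripper_width: 94.1
grip_force: 0.0
```

Request:
{"fn": "send_rows", "kwargs": {
  "motion": [
    [-0.5,-0.6,0,0,0,0],
    [-0.6,-0.8,0,0,0,0],
    [-0.6,-0.8,0,0,0,0],
    [-0.6,-0.8,0,0,0,0],
    [-0.4,-0.6,0,0,0,0],
    [0,0,0,0,0,0],
    [0,0,0,0,0,0],
    [0,0,0,0,0,0],
    [0,0,0,0,0,0],
    [0,0,0,0,0,0]
  ]
}}

```text
t: 39.9
tcp_pos: [482.9, 96.8, 209.3]
eef_rot: [[0.095, 0.995, 0.0], [0.995, -0.095, 0.0], [0.0, 0.0, -1.0]]
contact_force: [0.3, -0.7, -0.7]
gripper_width: 94.1
grip_force: 0.0
```

```bash
python3 - <<'E'
from h import *
np.set_printoptions(precision=1,suppress=True)
S=dict(black=(636.4,190.2,72),red=(666.2,14.7,72),white=(477.2,365.2,72),blue=(487.3,-362.4,60),yellow=(649.4,-189.9,60))
ims=[]
for k,x0,y0 in [("scene",200,150),("side",180,140)]:
    c=arm.capture(k); P=cloud(c); print(k); ims.append(cv2.resize(c["color"][y0:y0+260,x0:x0+300],(400,347)))
    for n,(x,y,z) in S.items():
        p=P[(np.hypot(P[...,0]-x,P[...,1]-y)<42)&(abs(P[...,2]-z)<4.5)]
        if len(p)>20: print(n,len(p),"z",np.median(p[:,2]),"off",(p.min(0)+p.max(0))[:2]/2-[x,y],(p.max(0)-p.min(0))[:2])
cv2.imwrite("pics/end.png",np.hstack(ims))
s=arm.state(); print(s["t"],s["tcp_pos"])
E
```

```text
scene
black 677 z 73.71755229712971 off [-0.8  0.6] [65.7 65.9]
red 514 z 73.78815805537693 off [ 1.  -1.1] [65.5 67.7]
white 789 z 73.65671930852693 off [ 0.1 -1.5] [65.5 66.4]
blue 124 z 61.264964906489354 off [-0.1  2.1] [44.8 54.1]
yellow 186 z 61.442863593192726 off [0.2 0.7] [46.2 48.9]
side
black 248 z 71.31108961108595 off [ 0.2 -2.1] [66.1 60.9]
red 389 z 71.39924002255577 off [-0.2 -2.4] [67.2 65.7]
white 320 z 71.38889869527998 off [ 1.4 -2.1] [65.1 66.4]
blue 403 z 59.31929628707701 off [-0.1  1.6] [47.5 48.2]
yellow 240 z 59.14920296782981 off [0.2 0.1] [48.  48.4]
40.0 [482.6  96.7 209.1]
```

View pics/end.png

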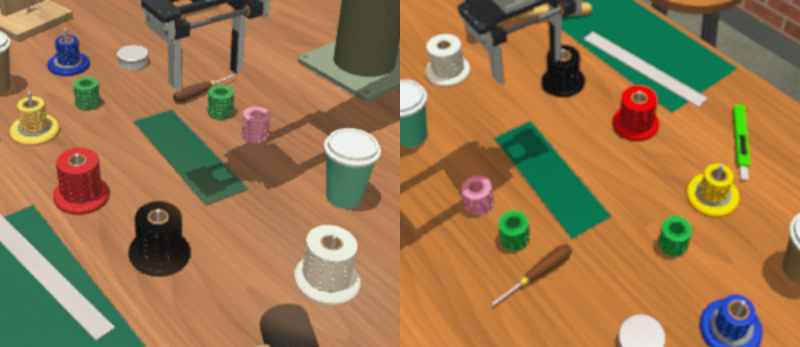

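All five spools are seated on the stands of their own colours, upright with the spindle through the core, and the gripper is clear.

```bash
python3 -c "
from rig import arm
print(arm.hand_in())"
```

```text
the job is handed in; nothing more can be done
None
```

All five spools are on their own-colour stands, upright on the felt and within about 3 mm of the spindles by the last camera check; none fell, and the job was handed in at about 40 s (the hand-in call returned no verdict).

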